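# Scrape nuts off a shovel into the red tray

## Task

Pick up the small hand shovel with the two nuts on its blade, press the front edge of the blade onto the rim of the red tray, and tip the nuts off over that rim into the tray, keeping the edge at the rim until both are in. Then lay the empty shovel down flat on the bench, upright, and let go of it. Do not spill nuts on the bench or into the blue tray.

Things in the scene. Friction and masses are not known exactly. Their poses are not given: they have to be found in the camera images.
- shovel: Small loose hand shovel, 0.2 kg: flat steel blade 95 mm long (x), 80 mm wide (y), 3 mm thick, flat on the bench, lips 10 to 14 mm high at back and sides, front open. Origin: centre of the blade's underside; x to the front edge, z up. Nuts start to slide on it at 15 to 25 degrees nose-down; 35 to 40 degrees empties it
- shovel_grip (a point): Good place to grip the shovel, 75 mm behind and 45 mm above its origin: middle line of the handle, a straight orange bar with black end bands, 22 mm wide (y) and 20 mm high, that runs along the shovel's x from 60 to 140 mm behind the origin. Fingers close along y. Axes as the shovel's
- shovel_edge (a point): Middle of the open front edge of the shovel's blade, on its underside, 47.5 mm ahead of the shovel's origin; axes as the shovel's
- red_tray: Open red sheet-metal tray fixed to the bench, 100 mm (x) by 120 mm (y) outside, walls 3 mm, rim a round 6 mm bead, top 43 mm above the bench; inner floor at 9 mm. Origin: centre of the underside; x points roughly away from the robot, z up. It may stand left or right of the blue tray. The long rim on the robot's side has its middle line at x = -48.5 mm; the blade fits over it best
- blue_tray: The same tray in blue, fixed; nothing to do with the job. Same origin and axes. A lamp shade hangs 0.5 m above the bench behind the trays and tools hang on the wall beyond: a hand that leans away from the robot must stay low, so tip the shovel level again at the rim before lifting it
- nut_1: Brass-coloured hexagon nut, 24 mm across the flats, 13 mm high, 35 g, loose, lying flat on the shovel's blade. Origin: centre of the face it lies on at the start, z up along its axis
- nut_2: A second, same nut beside the first on the shovel's blade

How it is judged (in metres and radians):
On the way, in this order (a step that is already met when the one before it is completed fails the run):
1. the shovel is lifted clear of the bench with both nuts on its blade (height (world z) of shovel_edge above 0.03 m and x of nut_1 in the frame of shovel between -0.055 and 0.055 m and y of nut_1 in the frame of shovel between -0.045 and 0.045 m and z of nut_1 in the frame of shovel between -0.002 and 0.035 m and x of nut_2 in the frame of shovel between -0.055 and 0.055 m and y of nut_2 in the frame of shovel between -0.045 and 0.045 m and z of nut_2 in the frame of shovel between -0.002 and 0.035 m), for 0.1 s.
2. the shovel bears on the red tray, its front edge at the rim, with both nuts still on the blade (contact force between shovel and red_tray above 0.5 N and z of shovel_edge in the frame of red_tray below 0.065 m and x of nut_1 in the frame of shovel between -0.055 and 0.055 m and y of nut_1 in the frame of shovel between -0.045 and 0.045 m and z of nut_1 in the frame of shovel between -0.002 and 0.035 m and x of nut_2 in the frame of shovel between -0.055 and 0.055 m and y of nut_2 in the frame of shovel between -0.045 and 0.045 m and z of nut_2 in the frame of shovel between -0.002 and 0.035 m), for 0.1 s.
3. both nuts are in the red tray while the blade's edge is still at it (edge within 30 mm above the rim and over the tray or at most 25 mm outside it) (x of nut_1 in the frame of red_tray between -0.05 and 0.05 m and y of nut_1 in the frame of red_tray between -0.06 and 0.06 m and z of nut_1 in the frame of red_tray between 0 and 0.042 m and x of nut_2 in the frame of red_tray between -0.05 and 0.05 m and y of nut_2 in the frame of red_tray between -0.06 and 0.06 m and z of nut_2 in the frame of red_tray between 0 and 0.042 m and x of shovel_edge in the frame of red_tray between -0.075 and 0.075 m and y of shovel_edge in the frame of red_tray between -0.085 and 0.085 m and z of shovel_edge in the frame of red_tray between 0 and 0.073 m), for 0.1 s.
At the end, for the whole second after the job is handed in: Both nuts lie at rest inside the red tray below its rim; the shovel lies still, upright and flat on the bench (within 10 degrees, underside less than 12 mm above the bench top), released (x of nut_1 in the frame of red_tray between -0.05 and 0.05 m and y of nut_1 in the frame of red_tray between -0.06 and 0.06 m and z of nut_1 in the frame of red_tray between 0 and 0.042 m and x of nut_2 in the frame of red_tray between -0.05 and 0.05 m and y of nut_2 in the frame of red_tray between -0.06 and 0.06 m and z of nut_2 in the frame of red_tray between 0 and 0.042 m and linear speed of each of nut_1, nut_2, shovel below 0.03 m/s and angle between shovel's own z axis and vertical below 0.17 rad and height (world z) of shovel between -0.01 and 0.012 m); the robot touches nothing.
It fails at once if a nut falls into the blue tray or onto the bench ((x of nut_1 in the frame of blue_tray between -0.05 and 0.05 m and y of nut_1 in the frame of blue_tray between -0.06 and 0.06 m and z of nut_1 in the frame of blue_tray between 0 and 0.042 m) or (x of nut_2 in the frame of blue_tray between -0.05 and 0.05 m and y of nut_2 in the frame of blue_tray between -0.06 and 0.06 m and z of nut_2 in the frame of blue_tray between 0 and 0.042 m) or (height (world z) of nut_1 below 0.022 m and not (x of nut_1 in the frame of shovel between -0.09 and 0.09 m and y of nut_1 in the frame of shovel between -0.06 and 0.06 m and z of nut_1 in the frame of shovel between -0.03 and 0.06 m) and not (x of nut_1 in the frame of red_tray between -0.05 and 0.05 m and y of nut_1 in the frame of red_tray between -0.06 and 0.06 m and z of nut_1 in the frame of red_tray between -0.01 and 0.06 m)) or (height (world z) of nut_2 below 0.022 m and not (x of nut_2 in the frame of shovel between -0.09 and 0.09 m and y of nut_2 in the frame of shovel between -0.06 and 0.06 m and z of nut_2 in the frame of shovel between -0.03 and 0.06 m) and not (x of nut_2 in the frame of red_tray between -0.05 and 0.05 m and y of nut_2 in the frame of red_tray between -0.06 and 0.06 m and z of nut_2 in the frame of red_tray between -0.01 and 0.06 m))).
It also fails if it takes over 64 s, if anything falls off the work surface, if the arm or the gripper's body presses on something with over 40 N, if the wrist force passes 120 N, or if a joint passes its speed limit or range.

## Robot

A 7-joint arm with a two-finger parallel gripper is mounted at the origin on a cart in front of the work surface, level with it; the furniture and walls round the work are solid. World frame = base frame: x ahead of the robot, y to its left, z up, the work surface at z = 0. Lengths are in mm, angles in rad, forces in N, time in s.
With the tool pointing down it reaches from about 425 to 950 mm from the base axis. Payload 4.7 kg.
Tool frame: the origin (TCP) lies on the centre line of the jaws, within the pads' length; the fingertips stand 14 mm ahead of it and the grasp point (between the pads) lies 5 mm behind it; z points along the fingers, y is the line along which they close (so a half turn about z gives the same grasp; the last joint's range is limited). The gripper opens to 87 mm and grips with 3 to 60 N. Pads are 19 mm wide; open, the fingers measure 117 mm over their backs; the gripper's body (75 mm by 190 mm) begins 51 mm behind the grasp point.
Start: joints at [-1.242, 0.469, -0.049, 1.532, 0.024, 1.141, -0.082], TCP at [236.356, 632.285, 236.573] pointing down, gripper open.
Joint ranges: [-2.59, 2.59], [-0.33, 1.99], [-1.39, 1.29], [0.1, 2.45], [-1.04, 4.18], [0.21, 1.99], [-2.66, 2.66]. Speed limits (rad/s): [2.57, 2.57, 3.14, 3.14, 3.14, 3.14, 3.14].

## Interface

Orientations are given as a rotation vector (axis times angle).
In Python, from workcell import env, optics gives the robot as it stands.
- The arm moves only by the shell command python3 -m crank 'ROWS'. ROWS is JSON, one flat list of numbers, 7 for each row, row after row: the finger opening in mm, from 0 to 87, then the shift along the world's x, y, z in mm, then the turn, a rotation vector about the world's x, y, z in rad. In form: [grip, tx, ty, tz, rx, ry, rz, grip, tx, ty, tz, rx, ry, rz, ...]. A call has exactly 8 rows; each row shifts and turns the commanded pose from where the row before left it; what a row does not reach is not made up. A row lasts 1/12 s, in which the tool goes at most 41.7 mm and 7.16 degrees, less where a joint would pass 70% of its speed; a pose out of reach is approached as far as the arm can. A call with a gripper value outside its range is refused whole. The fingers move at their own pace and stop on an object; the grip force is fixed at half the most. Time passes only in rows, so rows that do not move let the fingers close, or fill a call up. It gives the time, the measured TCP pose, the force, the opening and the grip force at its end, in the units of the state.
- env.state(): the state, without advancing time (a new reading comes with each control period).
- optics.get_image(name): name is "scene" or "top" or "wrist"; returns the picture (480x640x3 uint8, blue, green, red); there is no depth.
- optics.get_calibration(name): a dict with "fovy" (degrees; the focal length in pixels is half the picture's height over the tangent of half this angle, whatever the lens; pixels are square), "cx", "cy" (the principal point, pixels), "dist_coeffs" ([k1, k2, p1, p2, k3] as OpenCV has them; the pictures are not rectified), "R" (3x3) and "t" (3): a world point X has camera coordinates R X + t. Camera axes: x right, y down, z forward; pixel columns grow to the right and rows downward; lengths in mm; the calibration is good to about 2 mm. A picture is of the moment at which its call begins: read the wrist's pose just before it. get_calibration takes no time and is no camera call; for the wrist camera it gives the pose at the moment of the call.
- env.job_done(): hands the job in; it is judged then, once.
The state is a dict: "time_s": time; "joints": joint angles; "joint_vel": joint speeds; "joint_torque": joint torques, N m; "tool_pos": TCP position; "tool_rot": TCP orientation; "ft_force": force on the tool from outside, world axes, zero at the start; "moment": the same for the moment, N m; "opening": finger opening in mm; "gripper_force": force on a finger pad.
Only numpy, scipy, OpenCV 4.12 (cv2) and the standard library are available. Lean on these libraries where they do the work, as an engineer would, in place of code of your own. Each camera call takes 0.05 s, during which the arm holds its last target. There are 200 camera calls.

## Working session

There is one attempt and no reset: what is moved stays moved. The work goes in short steps, Python scripts to look and compute and a shell command to move; the robot and the scene stay as the last step left them, time stands still between calls to the robot, and variables do not carry over. Pictures are saved under pics/ and viewed, at most 10 in all, crops included, and the job is handed in when it is done.

```bash
ls; mkdir -p pics; python3 - <<'E'
from workcell import env, optics
import cv2
for n in ("scene","top"):
    cv2.imwrite(f"pics/{n}0.png",optics.get_image(n))
    c=optics.get_calibration(n); print(n,c)
s=env.state(); print(s)
E
```

```text
pics
scene {'fovy': 56.47968815531925, 'cx': 318.9303775667068, 'cy': 235.01453183014067, 'dist_coeffs': array([0.0128303, 0.       , 0.       , 0.       , 0.       ]), 'R': array([[ 0.87630392, -0.48173057, -0.0052053 ],
       [-0.3322796 , -0.59654741, -0.73056242],
       [ 0.34882904,  0.64192433, -0.68282608]]), 't': array([-468.17644985,  185.54139719,  747.73362489])}
top {'fovy': 42.733397789392065, 'cx': 325.34051804147475, 'cy': 242.74664494353144, 'dist_coeffs': array([-0.20232588,  0.        ,  0.        ,  0.        ,  0.        ]), 'R': array([[ 0.00200213, -0.99998845,  0.00437018],
       [-0.9833947 , -0.00276192, -0.18145864],
       [ 0.18146861, -0.0039343 , -0.98338887]]), 't': array([-54.93665744, 520.23552215, 901.57530638])}
{'time_s': 0.1, 'joints': array([-1.24188418,  0.46941517, -0.04857987,  1.53357833,  0.02410334,
        1.14100289, -0.0822775 ]), 'joint_vel': array([-0.00060191, -0.0015916 ,  0.00061287, -0.00296116,  0.00097449,
        0.00203967, -0.00058864]), 'joint_torque': array([ 7.40165433e-04, -5.09170210e+01, -8.10901285e-02, -2.36828756e+01,
       -6.14494155e-02,  3.44063854e-02,  5.39586176e-05]), 'tool_pos': array([236.21712604, 631.76483876, 235.56600193]), 'tool_rot': array([-5.58950465e-01, -3.09121206e+00,  2.82825108e-03]), 'ft_force': array([-0.77867426, -0.45597857,  0.40338939]), 'moment': array([0.00584753, 0.06633181, 0.04897891]), 'gripper_force': 0.0, 'opening': 86.96097954733143}
```

View pics/top0.png

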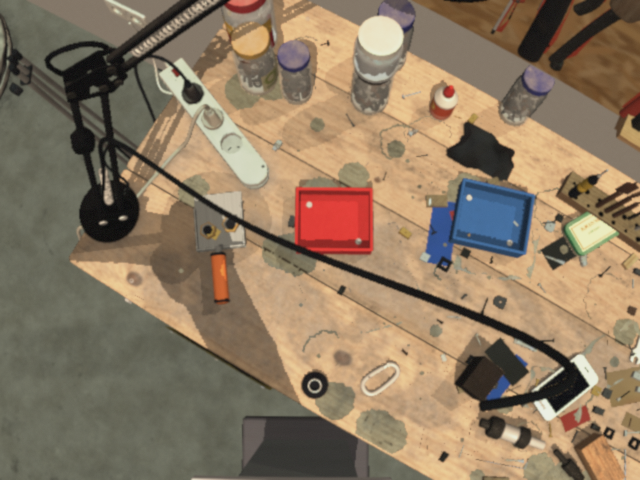

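View pics/scene0.png

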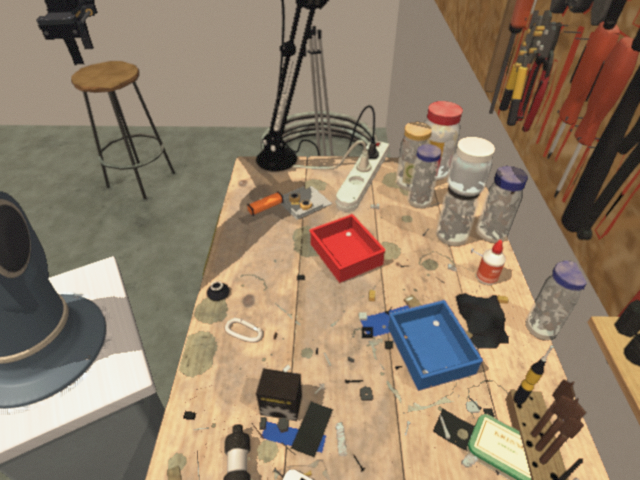

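The top picture shows the red tray around (334,220), the blue tray at (493,218), the shovel's blade at about (219,222) with nuts at (209,232) and (232,226), and its handle at (220,278). I'll enlarge that area.

```bash
python3 - <<'E'
import cv2
im=cv2.imread("pics/top0.png")
cv2.imwrite("pics/c0.png",cv2.resize(im[175:315,185:385],None,fx=4,fy=4,interpolation=cv2.INTER_CUBIC))
E
cat >h.py <<'E'
import numpy as np,cv2
from workcell import env,optics
def ray(n,pts,z,c=None):
    c=c or optics.get_calibration(n); f=240/np.tan(np.radians(c["fovy"])/2)
    K=np.array([[f,0,c["cx"]],[0,f,c["cy"]],[0,0,1]])
    u=cv2.undistortPoints(np.array(pts,float).reshape(-1,1,2),K,np.array(c["dist_coeffs"])).reshape(-1,2)
    R=np.array(c["R"]);t=np.array(c["t"]);C=-R.T@t
    d=np.c_[u,np.ones(len(u))]@R
    z=np.broadcast_to(z,len(u))
    return C+d*((z-C[2])/d[:,2])[:,None]
def proj(n,X,c=None):
    c=c or optics.get_calibration(n); f=240/np.tan(np.radians(c["fovy"])/2)
    K=np.array([[f,0,c["cx"]],[0,f,c["cy"]],[0,0,1]])
    return cv2.projectPoints(np.array(X,float),cv2.Rodrigues(np.array(c["R"]))[0],np.array(c["t"]),K,np.array(c["dist_coeffs"]))[0].reshape(-1,2)
E
```

```text
(no output)
```

View pics/c0.png

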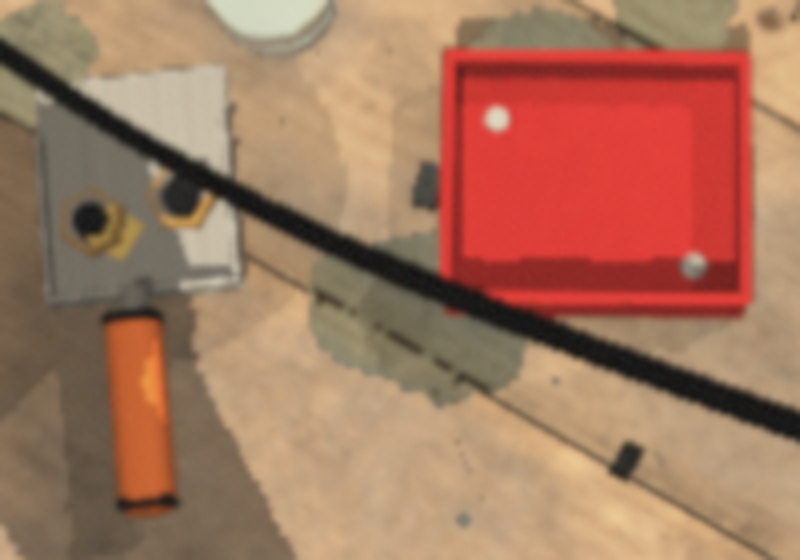

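```bash
python3 - <<'E'
from h import *
P=lambda a:np.array(a)/4+[185-.375,175-.375]
h=ray("top",P([(132,312),(147,500)]),55); print("handle",h.round(1)); d=h[0]-h[1]; print(np.linalg.norm(d),np.degrees(np.arctan2(d[1],d[0])))
b=ray("top",P([(38,98),(226,66),(243,288),(48,304)]),[5,5,12,12]); print("blade",b.round(1),b.mean(0).round(1))
t=ray("top",P([(442,49),(750,50),(751,303),(442,303)]),40); print("tray",t.round(1),t.mean(0))
for i in range(4): d=t[i]-t[(i+1)%4]; print(np.linalg.norm(d).round(1),np.degrees(np.arctan2(d[1],d[0])).round(2))
n=ray("top",P([(92,218),(182,195)]),18);print("nuts",n.round(1))
print(cv2.Rodrigues(env.state()["tool_rot"])[0].round(3))
c=optics.get_calibration("wrist");print(c["fovy"],(-c["R"].T@c["t"]).round(1),c["R"].round(2).tolist())
E
```

```text
handle [[503.1 112.1  55. ]
 [430.7 104.2  55. ]]
72.85693941701716 6.262861877009619
blade [[601.1 163.6   5. ]
 [614.6  85.4   5. ]
 [520.2  74.9  12. ]
 [513.4 154.2  12. ]] [562.3 119.5   8.5]
tray [[ 612.    -5.5   40. ]
 [ 612.  -128.    40. ]
 [ 509.9 -127.1   40. ]
 [ 509.6   -6.7   40. ]] [560.87926817 -66.81860195  40.        ]
122.5 90.02
102.1 -0.53
120.4 -89.85
102.4 -179.33
nuts [[547.7 136.3  18. ]
 [557.2  99.9  18. ]]
[[-0.937  0.35  -0.001]
 [ 0.35   0.937 -0.002]
 [-0.    -0.002 -1.   ]]
63.54019268966215 [171.  655.9 385. ] [[0.35, 0.94, -0.0], [0.91, -0.34, 0.26], [0.24, -0.09, -0.97]]
```

The crop shows the handle's front end at (132,312) and its rear band at (147,500). From that the shovel is at about (562,119) with a yaw of 6.3°, the grip point is at (488,111), and the red tray is at (561,-67) with a yaw of about 0. Next I move to hover above the grip.

```bash
python3 -m crank '[87,15.7,-32.6,-4.2,0,0,0.0292, 87,15.7,-32.6,-4.2,0,0,0.0292, 87,15.7,-32.6,-4.2,0,0,0.0292, 87,15.7,-32.6,-4.2,0,0,0.0292, 87,15.7,-32.6,-4.2,0,0,0.0292, 87,15.7,-32.6,-4.2,0,0,0.0292, 87,15.7,-32.6,-4.2,0,0,0.0292, 87,15.7,-32.6,-4.2,0,0,0.0292]'
python3 -m crank '[87,15.7,-32.6,-4.2,0,0,0.0292, 87,15.7,-32.6,-4.2,0,0,0.0292, 87,15.7,-32.6,-4.2,0,0,0.0292, 87,15.7,-32.6,-4.2,0,0,0.0292, 87,15.7,-32.6,-4.2,0,0,0.0292, 87,15.7,-32.6,-4.2,0,0,0.0292, 87,15.7,-32.6,-4.2,0,0,0.0292, 87,15.7,-32.6,-4.2,0,0,0.0292]'
python3 -m crank '[87,0,0,0,0,0,0, 87,0,0,0,0,0,0, 87,0,0,0,0,0,0, 87,0,0,0,0,0,0, 87,0,0,0,0,0,0, 87,0,0,0,0,0,0, 87,0,0,0,0,0,0, 87,0,0,0,0,0,0]'
python3 - <<'E'
from h import *
s=env.state();print(s["joints"].round(2),s["tool_pos"].round(1),cv2.Rodrigues(s["tool_rot"])[0].round(3).tolist())
c=optics.get_calibration("wrist")
im=optics.get_image("wrist");cv2.imwrite("pics/w1.png",im)
np.save("w1.npy",c,allow_pickle=True)
E
```

```text
time_s: 0.77
tool_pos: [362.3, 369.5, 202.5]
tool_rot: [-0.192, -3.135, 0.001]
ft_force: [0.8, 0.0, -0.4]
opening: 87.2
gripper_force: 0.0
time_s: 1.43
tool_pos: [487.8, 109.0, 169.1]
tool_rot: [0.174, -3.136, -0.0]
ft_force: [0.7, 0.7, 0.7]
opening: 87.0
gripper_force: 0.0
time_s: 2.1
tool_pos: [487.4, 111.2, 169.5]
tool_rot: [-0.173, 3.137, 0.0]
ft_force: [-0.1, 0.4, -0.8]
opening: 86.9
gripper_force: 0.0
[-0.4   0.26  0.1   2.02 -0.03  0.86  1.41] [487.4 111.2 169.5] [[-0.994, -0.11, 0.0], [-0.11, 0.994, 0.0], [-0.0, 0.0, -1.0]]
```

View pics/w1.png

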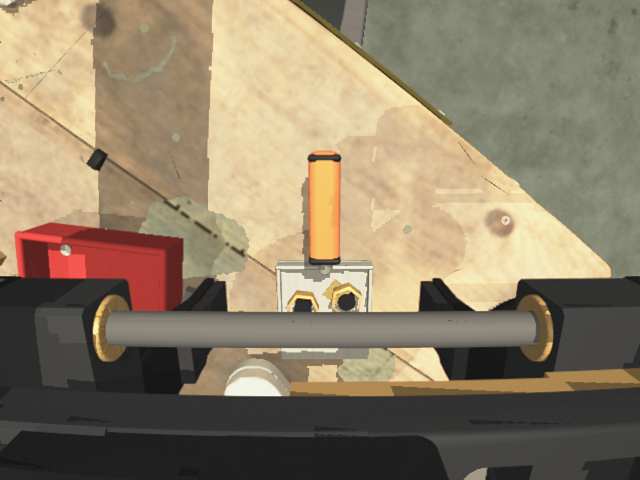

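The wrist picture shows the handle running from (324,153) at the rear to (324,263) at the front. It is almost vertical and centred between the fingers.

```bash
python3 - <<'E'
from h import *
c=np.load("w1.npy",allow_pickle=True).item()
h=ray("wrist",[(324,263),(324.5,153)],54,c); print(h.round(1)); d=h[0]-h[1]; print(np.linalg.norm(d),np.degrees(np.arctan2(d[1],d[0])))
for pt in([276,262],[373,262]): print(ray("wrist",[pt],12,c).round(1))
t=ray("wrist",[(183,239),(22,232)],40,c);print(t.round(1))
E
```

```text
[[502.  113.1  54. ]
 [425.4 104.8  54. ]]
77.04398005946855 6.183208167265905
[[518.9  75.   12. ]]
[[510.  155.1  12. ]]
[[ 499.7    6.4   40. ]
 [ 508.4 -123.1   40. ]]
```

```bash
python3 -m crank '[87,0,0,-20,0,0,0, 87,0,0,-20,0,0,0, 87,0,0,-20,0,0,0, 87,0,0,-20,0,0,0, 87,0,0,-18,0,0,0, 87,0,0,-15,0,0,0, 87,0,0,-10,0,0,0, 87,0,0,-6.5,0,0,0]'
python3 -m crank '[87,0,0,0,0,0,0, 87,0,0,0,0,0,0, 0,0,0,0,0,0,0, 0,0,0,0,0,0,0, 0,0,0,0,0,0,0, 0,0,0,0,0,0,0, 0,0,0,0,0,0,0, 0,0,0,0,0,0,0]'
python3 -m crank '[0,0,0,0,0,0,0, 0,0,0,0,0,0,0, 0,0,0,0,0,0,0, 0,0,0,0,0,0,0, 0,0,0,0,0,0,0, 0,0,0,0,0,0,0, 0,0,0,0,0,0,0, 0,0,0,0,0,0,0]'
```

```text
time_s: 2.82
tool_pos: [487.1, 110.7, 38.8]
tool_rot: [0.172, -3.135, 0.001]
ft_force: [0.3, -0.0, 0.6]
opening: 87.0
gripper_force: 0.0
time_s: 3.48
tool_pos: [487.6, 110.7, 40.1]
tool_rot: [-0.172, 3.137, 0.0]
ft_force: [-0.4, -0.3, 0.1]
opening: 54.5
gripper_force: 0.0
time_s: 4.15
tool_pos: [487.5, 110.8, 39.8]
tool_rot: [0.172, -3.137, -0.0]
ft_force: [-1.0, 0.0, -0.5]
opening: 21.7
gripper_force: 29.9
```

```bash
python3 -m crank '[0,0,0,2,0,0,0, 0,0,0,5,0,0,0, 0,0,0,7,0,0,0, 0,0,0,8,0,0,0, 0,0,0,8,0,0,0, 0,0,0,8,0,0,0, 0,0,0,8,0,0,0, 0,0,0,8,0,0,0]'
python3 -m crank '[0,0,0,8,0,0,0, 0,0,0,8,0,0,0, 0,0,0,8,0,0,0, 0,0,0,6,0,0,0, 0,0,0,4,0,0,0, 0,0,0,2,0,0,0, 0,0,0,0,0,0,0, 0,0,0,0,0,0,0]'
python3 - <<'E'
from h import *
s=env.state();print(s["joints"].round(2),s["tool_pos"].round(1),s["ft_force"],s["moment"])
c=optics.get_calibration("wrist");np.save("w2.npy",c,allow_pickle=True)
a=optics.get_image("wrist");b=optics.get_image("scene")
A=cv2.resize(a[100:400,160:480],None,fx=1.25,fy=1.25)
B=cv2.resize(b[140:300,220:420],None,fx=2,fy=2)[:320]
H=np.zeros((580,800,3),np.uint8);H[:375,:400]=A;H[:320,400:800]=B
cv2.imwrite("pics/l2.png",H)
E
```

```text
time_s: 4.82
tool_pos: [487.6, 110.7, 95.0]
tool_rot: [-0.172, 3.136, 0.0]
ft_force: [0.1, -0.6, -3.0]
opening: 21.5
gripper_force: 29.9
time_s: 5.48
tool_pos: [487.4, 110.6, 129.7]
tool_rot: [0.172, -3.136, 0.0]
ft_force: [0.2, -0.9, -2.6]
opening: 21.9
gripper_force: 29.9
[-0.39  0.31  0.1   2.06 -0.04  0.77  1.42] [487.4 110.6 129.7] [ 0.1613504  -0.93336049 -2.57003142] [-0.00803029  0.14107613  0.02809922]
```

View pics/l2.png

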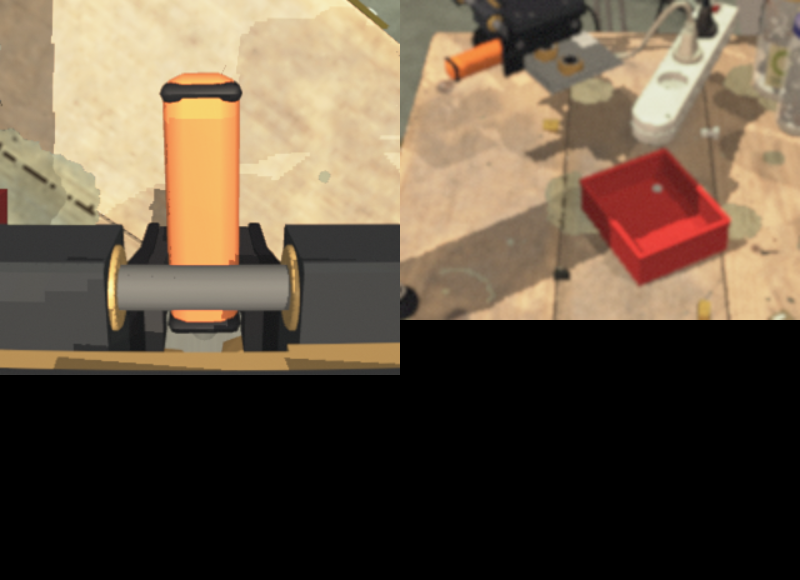

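The shovel is held level and clear of the bench, and both nuts are on the blade (right panel, around (565,65)). Next I carry it to the near rim of the red tray.

```bash
python3 -m crank '[0,-0.9,-2.1,0,0,0,-0.0013, 0,-1.8,-4.3,0,0,0,-0.0026, 0,-2.7,-6.4,0,0,0,-0.0039, 0,-3.6,-8.5,0,0,0,-0.0052, 0,-3.6,-8.5,0,0,0,-0.0052, 0,-3.6,-8.5,0,0,0,-0.0052, 0,-3.6,-8.5,0,0,0,-0.0052, 0,-3.6,-8.5,0,0,0,-0.0052]'
python3 -m crank '[0,-3.6,-8.5,0,0,0,-0.0052, 0,-3.6,-8.5,0,0,0,-0.0052, 0,-3.6,-8.5,0,0,0,-0.0052, 0,-3.6,-8.5,0,0,0,-0.0052, 0,-3.6,-8.5,0,0,0,-0.0052, 0,-3.6,-8.5,0,0,0,-0.0052, 0,-3.6,-8.5,0,0,0,-0.0052, 0,-3.6,-8.5,0,0.01,0,-0.0052]'
python3 -m crank '[0,-3.6,-8.5,0,0,0.013,-0.0052, 0,-3.6,-8.5,0,0,0.013,-0.0052, 0,-3.6,-8.5,0,0,0.013,-0.0052, 0,-3.6,-8.5,0,0,0.013,-0.0052, 0,-3.6,-8.5,0,0,0.013,-0.0052, 0,-2.7,-6.4,0,0,0.013,-0.0039, 0,-1.8,-4.3,0,0,0.013,-0.0026, 0,-0.9,-2.1,0,0,0.013,-0.0013]'
python3 -m crank '[0,0,0,0,0,0,0, 0,0,0,0,0,0,0, 0,0,0,0,0,0,0, 0,0,0,0,0,0,0, 0,0,0,0,0,0,0, 0,0,0,0,0,0,0, 0,0,0,0,0,0,0, 0,0,0,0,0,0,0]'
python3 - <<'E'
from h import *
s=env.state();print(s["joints"].round(2),s["tool_pos"].round(1),cv2.Rodrigues(s["tool_rot"])[0].round(3).tolist())
a=optics.get_image("top");b=optics.get_image("scene")
cv2.imwrite("pics/s3raw.png",b);cv2.imwrite("pics/t3raw.png",a)
H=np.zeros((600,800,3),np.uint8);H[:300,:]=cv2.resize(a[160:310,140:540],None,fx=2,fy=2);H[300:,:]=cv2.resize(b[140:290,140:540],None,fx=2,fy=2)
cv2.imwrite("pics/l3.png",H)
E
```

```text
time_s: 6.25
tool_pos: [463.7, 54.2, 129.9]
tool_rot: [-0.117, 3.139, 0.0]
ft_force: [-0.5, -1.1, -2.3]
opening: 21.5
gripper_force: 29.9
time_s: 6.92
tool_pos: [435.0, -13.1, 129.9]
tool_rot: [-0.054, 3.141, 0.016]
ft_force: [-0.4, -0.2, -2.9]
opening: 21.6
gripper_force: 29.9
time_s: 7.58
tool_pos: [411.7, -68.7, 129.9]
tool_rot: [-0.002, -3.037, -0.017]
ft_force: [1.1, 0.0, -2.0]
opening: 21.7
gripper_force: 29.9
time_s: 8.25
tool_pos: [411.9, -67.8, 129.9]
tool_rot: [-0.0, -3.038, -0.018]
ft_force: [0.1, 0.6, -2.8]
opening: 21.3
gripper_force: 29.9
[-0.12  0.24  0.21  2.17 -0.07  0.84  1.71] [411.9 -67.8 129.9] [[-0.995, 0.001, -0.103], [-0.0, 1.0, 0.012], [0.103, 0.012, -0.995]]
```

View pics/l3.png

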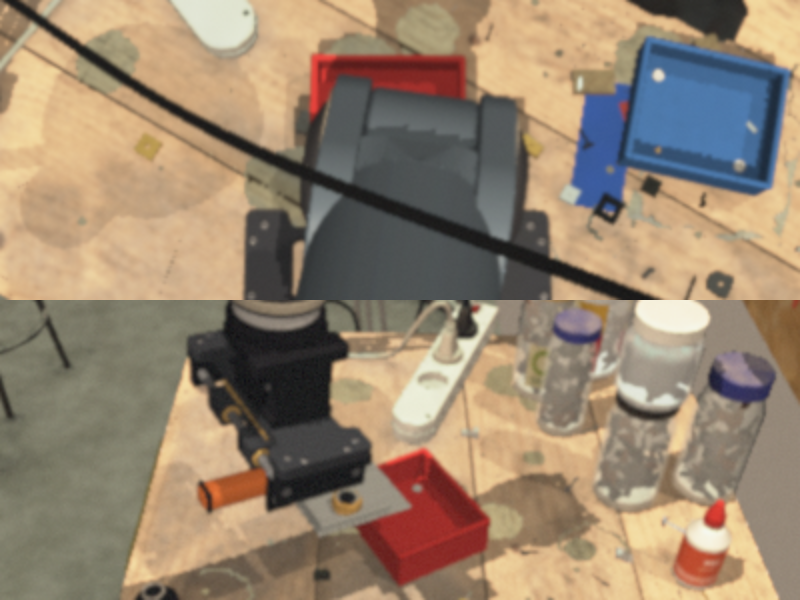

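Both views show the blade over the near side of the red tray, with a nut at (347,500). The other nut is hidden behind the gripper. I'll compare the predicted blade corners with the picture to check for slip in the grip.

```bash
python3 - <<'E'
from h import *
s=env.state();T=cv2.Rodrigues(s["tool_rot"])[0]
x,y,z=-T[:,0],T[:,1],-T[:,2]
o=s["tool_pos"]+75*x-40*z
print("origin",o.round(1),"edge",(o+47.5*x).round(1),"pitch",np.degrees(np.arcsin(-x[2])))
pts={k:o+a*x+b*y+c*z for k,(a,b,c) in dict(FL=(47.5,40,3),FR=(47.5,-40,3),BR=(-47.5,-40,13),HB=(-140,0,55)).items()}
u=proj("scene",list(pts.values()));print(dict(zip(pts,((u-[140,140])*2+[0,300]).round(1).tolist())))
im=cv2.imread("pics/s3raw.png")[190:290,220:400];im=cv2.resize(im,None,fx=4.4,fy=4.4,interpolation=cv2.INTER_CUBIC)
for p in u: cv2.drawMarker(im,tuple(((p-[220,190])*4.4).astype(int).tolist()),(0,255,0),1,12)
r=proj("scene",[(561-48.5,-67+k,43) for k in(-60,60)])
cv2.line(im,*[tuple(((p-[220,190])*4.4).astype(int).tolist()) for p in r],(255,0,0),1)
cv2.imwrite("pics/c3.png",im)
E
```

```text
origin [482.4 -67.4  82.4] edge [529.7 -67.4  77.4] pitch 5.936729707260734
{'FL': [367.3, 455.4], 'FR': [410.4, 506.7], 'BR': [317.6, 527.3], 'HB': [196.4, 489.5]}
```

View pics/c3.png

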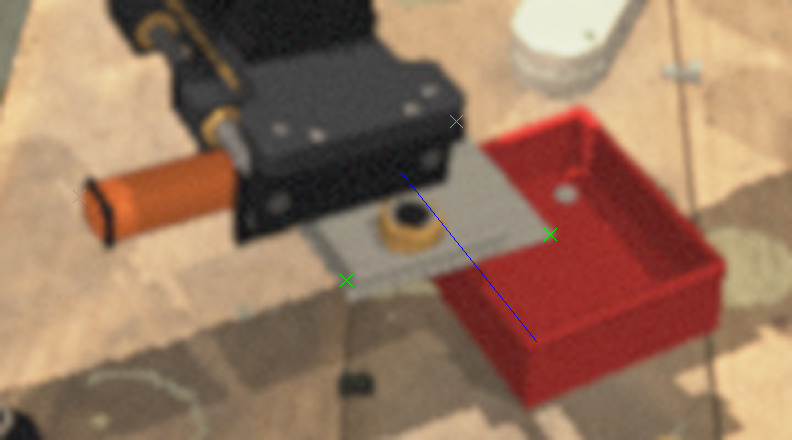

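The predicted corners match the picture within a few pixels. The rim corner is at (530,345) against a predicted (536,342), and the front blade corner falls at (550,234). I'll lower the blade onto the rim.

```bash
python3 -m crank '[0,0,0,-2,-0.0015,0,0, 0,0,0,-4,-0.0015,0,0, 0,0,0,-5,-0.0015,0,0, 0,0,0,-5,-0.0015,0,0, 0,0,0,-5,-0.0015,0,0, 0,0,0,-5,-0.0015,0,0, 0,0,0,-3,-0.0015,0,0, 0,0,0,-2,-0.0015,0,0]'
python3 -m crank '[0,0,0,-1,0,0,0, 0,0,0,-1,0,0,0, 0,0,0,-1,0,0,0, 0,0,0,0,0,0,0, 0,0,0,0,0,0,0, 0,0,0,0,0,0,0, 0,0,0,0,0,0,0, 0,0,0,0,0,0,0]'
```

```text
time_s: 9.02
tool_pos: [411.7, -67.9, 98.2]
tool_rot: [-0.001, -3.037, 0.001]
ft_force: [0.4, -0.3, -2.0]
opening: 21.8
gripper_force: 29.9
time_s: 9.68
tool_pos: [412.0, -67.9, 96.0]
tool_rot: [-0.001, -3.038, 0.001]
ft_force: [-0.1, -0.6, -2.5]
opening: 21.7
gripper_force: 29.9
```

```bash
python3 -m crank '[0,0,0,-1,0,0,0, 0,0,0,-1,0,0,0, 0,0,0,0,0,0,0, 0,0,0,0,0,0,0, 0,0,0,0,0,0,0, 0,0,0,0,0,0,0, 0,0,0,0,0,0,0, 0,0,0,0,0,0,0]'
python3 -m crank '[0,0,0,-1,0,0,0, 0,0,0,-0.5,0,0,0, 0,0,0,0,0,0,0, 0,0,0,0,0,0,0, 0,0,0,0,0,0,0, 0,0,0,0,0,0,0, 0,0,0,0,0,0,0, 0,0,0,0,0,0,0]'
python3 -c "
from h import *
print(env.state()['moment'],env.state()['ft_force'])"
```

```text
time_s: 10.35
tool_pos: [412.0, -67.9, 93.9]
tool_rot: [-0.001, -3.038, 0.001]
ft_force: [1.1, 0.2, -3.4]
opening: 21.7
gripper_force: 29.9
time_s: 11.02
tool_pos: [411.9, -67.9, 92.4]
tool_rot: [-0.001, -3.038, 0.001]
ft_force: [-0.2, 0.4, 0.1]
opening: 21.5
gripper_force: 29.9
[ 0.02232877  0.00127384 -0.0313    ] [-0.24210306  0.35177105  0.12175851]
```

The force change shows about 2.7 N on the rim. I'll press a little more, then work out the tipping arc about the bead.

```bash
python3 -m crank '[0,0,0,-0.7,0,0,0, 0,0,0,0,0,0,0, 0,0,0,0,0,0,0, 0,0,0,0,0,0,0, 0,0,0,0,0,0,0, 0,0,0,0,0,0,0, 0,0,0,0,0,0,0, 0,0,0,0,0,0,0]'
python3 - <<'E'
import numpy as np
p=np.array([411.9-512.5,91.7-40])
q=lambda a:np.array([p[0]*np.cos(a)+p[1]*np.sin(a),-p[0]*np.sin(a)+p[1]*np.cos(a)])
A=np.radians(np.arange(0,36,2))
print(np.diff([q(a) for a in A],axis=0).round(1).tolist(), q(A[-1])+[512.5,40])
E
```

```text
time_s: 11.68
tool_pos: [412.0, -67.9, 91.7]
tool_rot: [-0.002, -3.038, 0.001]
ft_force: [-1.9, -0.6, 2.3]
opening: 21.8
gripper_force: 29.9
[[1.9, 3.5], [2.0, 3.4], [2.1, 3.3], [2.2, 3.3], [2.3, 3.2], [2.4, 3.1], [2.5, 3.0], [2.7, 2.9], [2.8, 2.8], [2.8, 2.7], [2.9, 2.6], [3.0, 2.5], [3.1, 2.4], [3.2, 2.3], [3.3, 2.2], [3.4, 2.1], [3.4, 2.0]] [458.00909331 139.11604859]
```

```bash
python3 -m crank '[0,1.9,0,3.5,0,0.0349,0, 0,2.0,0,3.4,0,0.0349,0, 0,2.1,0,3.3,0,0.0349,0, 0,2.2,0,3.3,0,0.0349,0, 0,2.3,0,3.2,0,0.0349,0, 0,2.4,0,3.1,0,0.0349,0, 0,2.5,0,3.0,0,0.0349,0, 0,2.7,0,2.9,0,0.0349,0]'
python3 -m crank '[0,2.8,0,2.8,0,0.0349,0, 0,2.8,0,2.7,0,0.0349,0, 0,2.9,0,2.6,0,0.0349,0, 0,3.0,0,2.5,0,0.0349,0, 0,3.1,0,2.4,0,0.0349,0, 0,3.2,0,2.3,0,0.0349,0, 0,3.3,0,2.2,0,0.0349,0, 0,3.4,0,2.1,0,0.0349,0]'
python3 -m crank '[0,0,0,0,0,0,0, 0,0,0,0,0,0,0, 0,0,0,0,0,0,0, 0,0,0,0,0,0,0, 0,0,0,0,0,0,0, 0,0,0,0,0,0,0, 0,0,0,0,0,0,0, 0,0,0,0,0,0,0]'
python3 - <<'E'
from h import *
s=env.state();T=cv2.Rodrigues(s["tool_rot"])[0];x,z=-T[:,0],-T[:,2]
print(s["joints"].round(2),"edge",(s["tool_pos"]+122.5*x-40*z).round(1),np.degrees(np.arcsin(-x[2])))
a=optics.get_image("top");b=optics.get_image("scene");w=optics.get_image("wrist")
H=np.zeros((600,800,3),np.uint8);H[:300,:400]=cv2.resize(a[160:310,240:440],None,fx=2,fy=2);H[:300,400:]=cv2.resize(w[::,::],(400,300));H[300:,:400]=cv2.resize(b[170:320,240:440],None,fx=2,fy=2)
H[300:,400:]=cv2.resize(b[200:290,300:420],(400,300),interpolation=cv2.INTER_CUBIC)
cv2.imwrite("pics/l4.png",H)
E
```

```text
time_s: 12.35
tool_pos: [430.4, -67.9, 117.4]
tool_rot: [-0.001, -2.758, 0.001]
ft_force: [-0.0, -0.5, -0.3]
opening: 21.3
gripper_force: 29.9
time_s: 13.02
tool_pos: [455.2, -67.9, 136.6]
tool_rot: [-0.001, -2.479, 0.001]
ft_force: [0.0, 1.2, -1.1]
opening: 21.9
gripper_force: 29.9
time_s: 13.68
tool_pos: [454.3, -67.9, 137.1]
tool_rot: [-0.001, -2.479, 0.001]
ft_force: [0.0, -0.4, -0.8]
opening: 21.8
gripper_force: 29.9
[-0.12  0.59  0.22  1.77 -0.06  1.46  1.7 ] edge [526.4 -68.1  30.3] 37.93810655829674
```

View pics/l4.png

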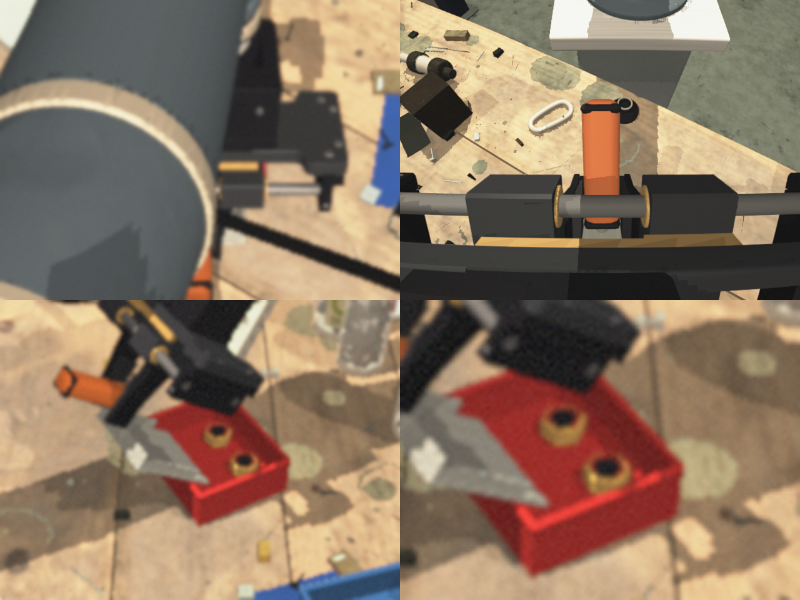

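Both nuts are in the red tray, at (217,435) and (243,462) in the lower-left panel, and the blade is empty. I tip the shovel level again at the rim and lift.

```bash
python3 -m crank '[0,-3.4,0,-1.6,0,-0.0349,0, 0,-3.3,0,-1.7,0,-0.0349,0, 0,-3.2,0,-1.8,0,-0.0349,0, 0,-3.1,0,-2.0,0,-0.0349,0, 0,-3.0,0,-2.2,0,-0.0349,0, 0,-2.9,0,-2.3,0,-0.0349,0, 0,-2.8,0,-2.4,0,-0.0349,0, 0,-2.8,0,-2.5,0,-0.0349,0]'
python3 -m crank '[0,-2.7,0,-2.9,0,-0.0349,0, 0,-2.5,0,-3,0,-0.0349,0, 0,-2.4,0,-3.1,0,-0.0349,0, 0,-2.3,0,-3.2,0,-0.0349,0, 0,-2.2,0,-3.3,0,-0.0349,0, 0,-2.1,0,-3.3,0,-0.0349,0, 0,-2,0,-3.4,0,-0.0349,0, 0,-1.9,0,-3.5,0,-0.0349,0]'
python3 -m crank '[0,0,0,3,0,0,0, 0,0,0,5,0,0,0, 0,0,0,6,0,0,0, 0,0,0,7,0,0,0, 0,0,0,7,0,0,0, 0,0,0,6,0,0,0, 0,0,0,4,0,0,0, 0,0,0,2,0,0,0]'
```

```text
time_s: 14.5
tool_pos: [429.4, -67.9, 120.4]
tool_rot: [-0.001, -2.759, 0.001]
ft_force: [-0.7, 0.0, -2.3]
opening: 21.8
gripper_force: 29.9
time_s: 15.17
tool_pos: [411.1, -67.9, 94.6]
tool_rot: [-0.001, -3.038, 0.001]
ft_force: [0.1, 0.2, -0.7]
opening: 21.5
gripper_force: 29.9
time_s: 15.83
tool_pos: [412.5, -67.9, 135.6]
tool_rot: [-0.001, -3.039, 0.001]
ft_force: [-0.6, 0.1, -2.2]
opening: 21.7
gripper_force: 29.9
```

```bash
python3 -m crank '[0,2.5,6,0,0,-0.0065,0.0037, 0,5,11.9,0,0,-0.0065,0.0073, 0,5,11.9,0,0,-0.0065,0.0073, 0,5,11.9,0,0,-0.0065,0.0073, 0,5,11.9,0,0,-0.0065,0.0073, 0,5,11.9,0,0,-0.0065,0.0073, 0,5,11.9,0,0,-0.0065,0.0073, 0,5,11.9,0,0,-0.0065,0.0073]'
python3 -m crank '[0,5,11.9,0,0,-0.0065,0.0073, 0,5,11.9,0,0,-0.0065,0.0073, 0,5,11.9,0,0,-0.0065,0.0073, 0,5,11.9,0,0,-0.0065,0.0073, 0,5,11.9,0,0,-0.0065,0.0073, 0,5,11.9,0,0,-0.0065,0.0073, 0,5,11.9,0,0,-0.0065,0.0073, 0,2.5,6,0,0,-0.0065,0.0037]'
python3 -m crank '[0,0,0,-6,0,0,0, 0,0,0,-12,0,0,0, 0,0,0,-15,0,0,0, 0,0,0,-15,0,0,0, 0,0,0,-15,0,0,0, 0,0,0,-12,0,0,0, 0,0,0,-7,0,0,0, 0,0,0,-3,0,0,0]'
python3 -m crank '[0,0,0,0,0,0,0, 0,0,0,0,0,0,0, 0,0,0,0,0,0,0, 0,0,0,0,0,0,0, 0,0,0,0,0,0,0, 0,0,0,0,0,0,0, 0,0,0,0,0,0,0, 0,0,0,0,0,0,0]'
python3 - <<'E'
from h import *
s=env.state();T=cv2.Rodrigues(s["tool_rot"])[0];print(T.round(3).tolist())
b=optics.get_image("scene");w=optics.get_image("wrist")
H=np.zeros((600,800,3),np.uint8);H[:300,:400]=cv2.resize(w,(400,300))
H[300:,:400]=cv2.resize(b[170:320,240:440],None,fx=2,fy=2)
H[:300,400:]=cv2.resize(b[160:235,230:330],(400,300),interpolation=cv2.INTER_CUBIC)
cv2.imwrite("pics/l5.png",H)
E
```

```text
time_s: 16.5
tool_pos: [449.9, 22.9, 134.6]
tool_rot: [0.085, -3.089, 0.005]
ft_force: [0.8, 0.8, -1.8]
opening: 21.4
gripper_force: 29.9
time_s: 17.17
tool_pos: [487.8, 113.0, 134.8]
tool_rot: [-0.174, 3.135, -0.008]
ft_force: [-0.1, -0.1, -0.6]
opening: 21.7
gripper_force: 29.9
time_s: 17.83
tool_pos: [486.0, 109.8, 48.5]
tool_rot: [0.169, -3.135, 0.011]
ft_force: [-0.7, -0.1, -2.2]
opening: 22.1
gripper_force: 29.9
time_s: 18.5
tool_pos: [487.0, 110.7, 49.9]
tool_rot: [-0.17, 3.136, -0.009]
ft_force: [-0.0, 0.0, -2.1]
opening: 21.8
gripper_force: 29.9
[[-0.994, -0.108, 0.001], [-0.108, 0.994, -0.006], [-0.0, -0.006, -1.0]]
```

View pics/l5.png

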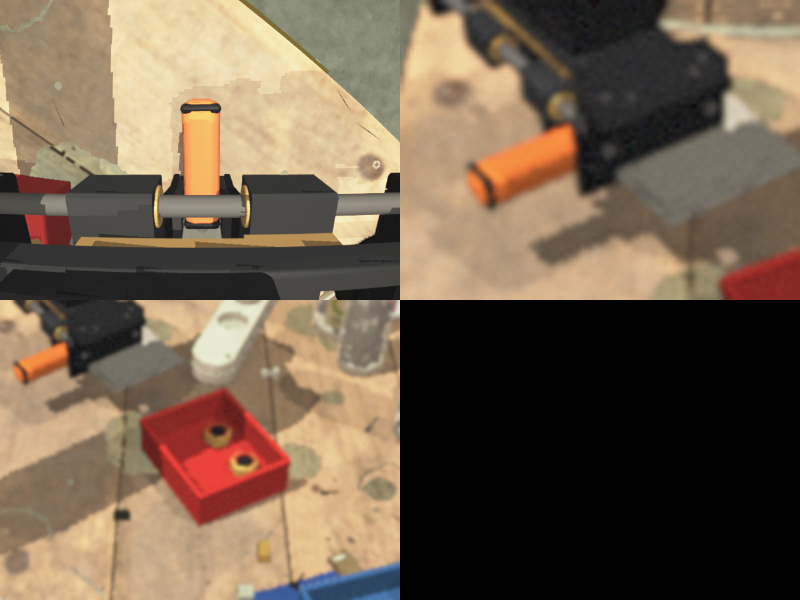

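The nuts lie in the red tray, and the empty blade is level about 10 mm above the bench. I lower it and watch the force.

```bash
python3 -m crank '[0,0,0,-2,0,0,0, 0,0,0,-2,0,0,0, 0,0,0,-2,0,0,0, 0,0,0,-1.5,0,0,0, 0,0,0,-0.5,0,0,0, 0,0,0,0,0,0,0, 0,0,0,0,0,0,0, 0,0,0,0,0,0,0]'
python3 -m crank '[0,0,0,-1,0,0,0, 0,0,0,-0.5,0,0,0, 0,0,0,0,0,0,0, 0,0,0,0,0,0,0, 0,0,0,0,0,0,0, 0,0,0,0,0,0,0, 0,0,0,0,0,0,0, 0,0,0,0,0,0,0]'
```

```text
time_s: 19.27
tool_pos: [487.0, 110.7, 41.8]
tool_rot: [-0.17, 3.136, -0.009]
ft_force: [-0.0, -0.0, -1.8]
opening: 21.5
gripper_force: 29.9
time_s: 19.93
tool_pos: [487.0, 110.7, 40.3]
tool_rot: [-0.17, 3.136, -0.01]
ft_force: [0.4, -0.3, -2.1]
opening: 21.5
gripper_force: 29.9
```

```bash
python3 -m crank '[0,0,0,-0.7,0,0,0, 0,0,0,0,0,0,0, 0,0,0,0,0,0,0, 0,0,0,0,0,0,0, 0,0,0,0,0,0,0, 0,0,0,0,0,0,0, 0,0,0,0,0,0,0, 0,0,0,0,0,0,0]'
python3 -m crank '[6,0,0,0,0,0,0, 12,0,0,0,0,0,0, 18,0,0,0,0,0,0, 24,0,0,0,0,0,0, 30,0,0,0,0,0,0, 45,0,0,0,0,0,0, 65,0,0,0,0,0,0, 87,0,0,0,0,0,0]'
python3 -m crank '[87,0,0,0,0,0,0, 87,0,0,0,0,0,0, 87,0,0,0,0,0,0, 87,0,0,0,0,0,0, 87,0,0,2,0,0,0, 87,0,0,5,0,0,0, 87,0,0,10,0,0,0, 87,0,0,15,0,0,0]'
python3 -m crank '[87,0,0,20,0,0,0, 87,0,0,20,0,0,0, 87,0,0,20,0,0,0, 87,0,0,20,0,0,0, 87,0,0,10,0,0,0, 87,0,0,5,0,0,0, 87,0,0,0,0,0,0, 87,0,0,0,0,0,0]'
python3 - <<'E'
from h import *
b=optics.get_image("scene");w=optics.get_image("wrist")
H=np.zeros((300,800,3),np.uint8);H[:,:400]=cv2.resize(w,(400,300))
H[:,400:]=cv2.resize(b[165:315,220:420],None,fx=2,fy=2)
cv2.imwrite("pics/l6.png",H)
E
```

```text
time_s: 20.6
tool_pos: [487.0, 110.6, 39.7]
tool_rot: [-0.17, 3.137, -0.01]
ft_force: [-2.6, -0.9, 4.8]
opening: 21.8
gripper_force: 29.9
time_s: 21.27
tool_pos: [487.0, 110.8, 39.4]
tool_rot: [-0.17, 3.136, -0.009]
ft_force: [-0.2, -0.4, 0.3]
opening: 42.0
gripper_force: 0.0
time_s: 21.93
tool_pos: [486.2, 110.4, 71.7]
tool_rot: [0.17, -3.135, 0.01]
ft_force: [0.5, 0.1, 0.7]
opening: 86.0
gripper_force: 0.0
time_s: 22.6
tool_pos: [486.5, 110.6, 166.1]
tool_rot: [0.17, -3.137, 0.01]
ft_force: [0.8, -0.4, 0.1]
opening: 87.0
gripper_force: 0.0
```

View pics/l6.png

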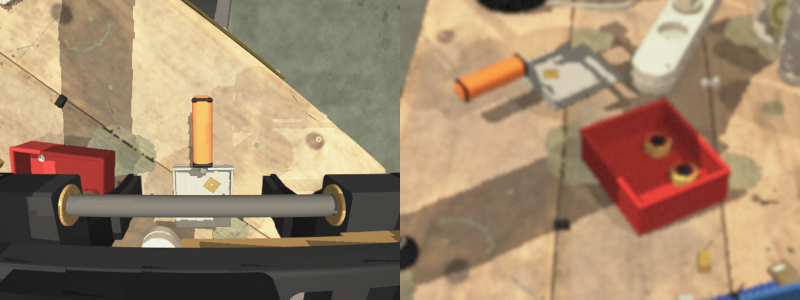

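The shovel lies flat and upright on the bench, released. Both nuts are in the red tray, at (657,145) and (684,172), and the arm is clear.

```bash
python3 -c "
from workcell import env
print(env.job_done())"
```

```text
the job is handed in; nothing more can be done
None
```

The job is handed in after about 23 s of robot time: both nuts are in the red tray with none spilled, and the empty shovel lies flat, upright and released on the bench; the judge's verdict was not shown.

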